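# Restock the vial lane and stack the emptied tray

## Task

First take the carton out of the loose tray, set it upright on the upper half of the sloped roller lane and let go so that it slides down to the stop. Then push the turntable's upright peg round so that the stocked tray is turned half a turn, and lastly stack the emptied tray squarely on the stocked tray, the two facing opposite ways so that it rests on the ledges instead of nesting. Leave the bottle, the jar and the computer mouse where they are, and leave everything at rest.

Things in the scene. Friction and masses are not known exactly. Their poses are not given: they have to be found in the camera images.
- loose_mid (a point): Loose tray: light grey plastic stack-nest tray on the bench, 175 (x) x 66 (y) x 62 mm high, 0.2 kg, with the carton standing in it. Above 30 mm a vertical rim band, 61 mm wide inside, walls 2.5 mm; below, narrower (132 x 52 mm outside, 127 x 47 inside, floor 3 mm). Grip it across its 66 mm at mid-length. Point: its centre, 31 mm above its underside; x along its length towards its lip, z up.
- loose_lip (a point): Loose tray's finger lip: 44 mm wide tab, 12 mm out from the rim of its +x end. Point: on the lip, 93 mm from the tray's centre. Inside the rim at this end is one ledge in the middle, at the other end two in the corners; ledge tops 6 mm below the rim. Outside below the rim band it has feet down to its underside: two at the lip end, one amid the other end.
- stock_mid (a point): Stocked tray: identical tray, with two rows of low vials (tops 27 mm above its underside, they hinder nothing), 0.5 kg, loose on the turntable's disc, roughly centred, turning with it. At the start it faces within 0.5 rad of the loose tray's way. Point: its centre, 31 mm above its underside; x along its length towards its lip, z up.
- stock_lip (a point): Stocked tray's finger lip, as on the loose tray. A tray set into the other facing the same way nests, 33 mm above it; with the lips at opposite ends its feet stand on the ledges, 56 mm above it, with about 5 mm of play each way. Point: on the lip, 93 mm from the tray's centre.
- carton_mid (a point): Upright cardboard carton, 60 (x) x 40 (y) x 105 (z) mm, about 0.18 kg, standing on the floor of the loose tray with its 60 mm side along the tray's length; it sticks out 46 mm above the tray's rim. Point: its centre, 52.5 mm above its underside.
- lane: Fixed sloped aluminium lane with free-turning grey rollers, 284 x 60 mm, 52 mm wide between side guides 18 mm high. It falls 0.22 rad towards its -x end, where the stop plate stands. Things set on it roll down by themselves. Origin: on the bench under its middle; x along it uphill (level), z up. A carton's centre lies at x = -0.119, z = 0.117 m in it when against the stop.
- lane_stop (a point): Point on top of the rollers, in the middle of the lane's width, at the foot of the stop plate (63 mm tall) at the low end; axes as the lane's.
- lane_top (a point): Point on top of the rollers, in the middle of the lane's width, 221 mm up the slope from lane_stop: a good place to set the carton's middle; axes as the lane's.
- turntable: Fixed base of a bench turntable whose vertical axis carries a dark grey disc, 230 mm diameter, top 22 mm above the bench. Origin: on the bench, on the axis.
- disc (a joint): Angle of the turntable's disc, positive counter-clockwise from above; it turns without end either way with light friction (under 2 N at the peg) and stays where it is left.
- peg (a point): Upright steel peg, 16 mm diameter, 80 mm tall, fixed on the disc 95 mm from its axis, beside the stocked tray's long side; its top is 102 mm above the bench. Point: on the peg's axis, 40 mm above the disc. Pushing it along its circle turns the disc.
- bottle: Bystander: amber glass bottle, white cap, 70 mm diameter, 180 mm tall, right of the far side of the bench. Origin: centre of its underside.
- jar: Bystander: low glass jar, white cap, 60 mm diameter, 70 mm tall. Origin: centre of its underside.
- mouse: Bystander: black and red computer mouse, 105 x 60 x 30 mm, beyond the turntable. Origin: centre of its underside.
Not all that is in view belongs to the job. What is shaped like the part that bears loose_mid but black is not meant.

How it is judged:
On the way, in this order (a step that is already met when the one before it is completed fails the run):
1. the carton stands on the upper half of the lane, let go (y of carton_mid in the frame of lane between -0.015 and 0.015 m and angle between carton_mid's own z axis and vertical below 0.4 rad and x of carton_mid in the frame of lane between -0.04 and 0.14 m and z of carton_mid in the frame of lane between 0.11 and 0.19 m and contact force between the fingers and carton below 0.1 N), for 0.04 s.
2. the carton has slid down against the stop (y of carton_mid in the frame of lane between -0.015 and 0.015 m and angle between carton_mid's own z axis and vertical below 0.4 rad and x of carton_mid in the frame of lane between -0.135 and -0.104 m and z of carton_mid in the frame of lane between 0.1 and 0.135 m and contact force between the fingers and carton below 0.1 N), for 0.2 s.
3. the turntable has been turned half a turn (within about 40 degrees), the stocked tray still on it and the emptied tray not yet lifted (distance of peg from where it was at the start of the episode above 0.178 m and horizontal distance between stock_mid and turntable below 0.04 m and height (world z) of loose_mid below 0.045 m), for 0.2 s.
4. the emptied tray rests on the ledges of the stocked tray, let go (z of loose_mid in the frame of stock_mid between 0.052 and 0.06 m and x of loose_mid in the frame of stock_mid between -0.009 and 0.009 m and y of loose_mid in the frame of stock_mid between -0.008 and 0.008 m and angle between the x axis of loose_mid and the x axis of stock_mid, either way round below 0.15 rad and angle between each of loose_mid, stock_mid's own z axis and vertical below 0.05 rad and horizontal distance between stock_mid and turntable below 0.04 m and contact force between the fingers and loose_tray below 0.1 N), for 0.3 s.
At the end, for the whole second after the job is handed in: Carton upright against the lane's stop (within 15 mm); peg half a turn from its start (within 40 degrees); emptied tray level on the stocked tray's ledges, 52 to 60 mm above it, within 8 mm sideways, 9 mm lengthwise, 0.15 rad; stocked tray within 40 mm of the turntable's axis; all at rest (y of carton_mid in the frame of lane between -0.015 and 0.015 m and angle between carton_mid's own z axis and vertical below 0.4 rad and x of carton_mid in the frame of lane between -0.135 and -0.104 m and z of carton_mid in the frame of lane between 0.1 and 0.135 m and z of loose_mid in the frame of stock_mid between 0.052 and 0.06 m and x of loose_mid in the frame of stock_mid between -0.009 and 0.009 m and y of loose_mid in the frame of stock_mid between -0.008 and 0.008 m and angle between the x axis of loose_mid and the x axis of stock_mid, either way round below 0.15 rad and angle between each of loose_mid, stock_mid's own z axis and vertical below 0.05 rad and horizontal distance between stock_mid and turntable below 0.04 m and distance of peg from where it was at the start of the episode above 0.178 m and linear speed of each of carton, loose_tray, stock_tray below 0.02 m/s and velocity of joint disc between -0.05 and 0.05 rad/s); the robot touches nothing.
It fails at once if the bottle is shifted more than 30 mm or knocked over (distance of bottle from where it was at the start of the episode above 0.03 m or angle between bottle's own z axis and vertical above 0.4 rad).
It fails at once if the jar is shifted more than 30 mm or knocked over (distance of jar from where it was at the start of the episode above 0.03 m or angle between jar's own z axis and vertical above 0.4 rad).
It fails at once if the mouse is shifted more than 30 mm or knocked over (distance of mouse from where it was at the start of the episode above 0.03 m or angle between mouse's own z axis and vertical above 0.4 rad).
It also fails if it takes over 72 s, if anything falls off the work surface, if the arm or the gripper's body presses on something with over 40 N, if the wrist force passes 120 N, or if a joint passes its speed limit or range.

## Robot

A 6-joint arm with a two-finger parallel gripper is mounted at the origin on the work surface. World frame = base frame: x ahead of the robot, y to its left, z up, the work surface at z = 0. Lengths are in m, angles in rad, forces in N, time in s.
With the tool pointing down it reaches from about 0.3 to 0.875 m from the base axis. Payload 6.4 kg.
Tool frame: the origin (TCP) lies between the finger pads; the fingertips stand 19 mm ahead of it and the grasp point (between the pads) is the TCP (tcp_to_tips is the distance from the TCP to the fingertips, in m); x points along the fingers, z is the direction in which the jaws open and shut, and the axes are right-handed (so a half turn about x gives the same grasp; the last joint's range is limited). The gripper opens to 88 mm and grips with 3 to 60 N. Pads are 18 mm wide; open, the fingers measure 123 mm over their backs; the gripper's body (75 mm by 187 mm) begins 45 mm behind the grasp point.
Start: joints at [-1.399, 0.181, 1.607, -0, 1.354, -0.206], TCP at [0.212, -0.534, 0.258] pointing down, gripper open.
Joint ranges: [-2.99, 2.99], [-0.89, 2.07], [0.3, 2.58], [-1.14, 4.28], [0, 2.63], [-3.12, 3.12]. Speed limits (rad/s): [2.57, 2.57, 3.01, 3.14, 3.14, 3.14].

## Interface

Orientations are given as a unit quaternion [w, x, y, z].
In Python, from station import sense, capture, camera_params, hand_in, search_frame, regions_of, tcp_to_tips gives the robot as it stands.
- The arm moves only by the tool jog_arm, never from a script. Its argument "plan" is text: rows parted by semicolons, each of 7 numbers parted by spaces: the closure in counts, from 0 (fully open) to 255 (shut), then the shift along the tool's x, y, z in m, then the turn, a rotation vector about the tool's x, y, z in degrees. A call has 1 to 10 rows; each row shifts and turns the commanded pose from where the row before left it, along the tool's axes as they then stand; what a row does not reach is not made up. A row lasts 1/8 s, in which the tool goes at most 62.5 mm and 10.7 degrees, less where a joint would pass 70% of its speed; a pose out of reach is approached as far as the arm can. A call is refused whole if a number of a shift passes 0.0625 or a number of a turn 10.7, either way. A call with a gripper value outside its range is refused whole. The fingers move at their own pace and stop on an object; the grip force is fixed at half the most. Time passes only in rows, so rows that do not move let the fingers close. It gives the time, the measured TCP pose, the force and the opening at its end, in the units of the state.
- sense(): the state, without advancing time (a new reading comes with each control period).
- capture(name): name is "side" or "top"; returns the picture (400x640x3 uint8, red, green, blue); there is no depth.
- camera_params(name): a dict with "intrinsics" (3x3 intrinsics, pixels), "R" (3x3) and "t" (3): a world point X has camera coordinates R X + t. Camera axes: x right, y down, z forward; pixel columns grow to the right and rows downward; lengths in m; the calibration is good to about 2 mm. A picture is of the moment at which its call begins. camera_params takes no time and is no camera call.
- hand_in(): hands the job in, once; it reports no verdict.
Trained networks look in the newest picture that a camera, given by its name, has taken for a name from the list of things; names that differ only in an ending like _2 or _b are one class to them, and where a whole thing is asked for, a point or a joint stands for the part that bears it (a point fixed in the world has none). Each returns a list of dicts, best first, with "score" (0 to 1); they miss things now and then, are a little off and sometimes report something else, mostly with a low value. They report only what shows in the picture. A call takes as long as a camera call. They do not tell look-alikes from the thing itself.
- search_frame(camera, thing): "xy" ([column, row] in pixels, amid what is visible of it).
- regions_of(camera, thing): "mask" (400x640 bool, what is visible of it) and "xy" ([column, row] in pixels, amid what is visible of it).
The state is a dict: "time": time; "joint_positions": joint angles; "qd": joint speeds; "joint_torque": joint torques, N m; "tcp_pos": TCP position; "ee_rot": TCP orientation; "contact_force": force on the tool from outside, world axes, zero at the start; "moment": the same for the moment, N m; "opening": finger opening in m.
Only numpy, scipy, OpenCV 4.12 (cv2) and the standard library are available. Lean on these libraries where they do the work, as an engineer would, in place of code of your own. Each camera call takes 0.05 s, during which the arm holds its last target. There are 200 camera calls.

## Working session

There is one attempt and no reset: what is moved stays moved. The work goes in short steps, Python scripts to look and compute and a tool call to move; the robot and the scene stay as the last step left them, time stands still between calls to the robot, and variables do not carry over. Pictures are saved under pics/ and viewed, about 8 in all and at most 12, crops included, and the job is handed in when it is done.

Besides the shell and the picture viewer there is one more tool, called after "Request:" as a command line: name --argument value ..., lists and objects as JSON in quotes. jog_arm: Moves the arm, as the interface text tells. Its arguments: {"type":"object","properties":{"plan":{"type":"string"}},"required":["plan"]}

```bash
ls; mkdir -p pics; python3 - <<'E'
from station import *
import cv2,numpy as np
s=sense();print(s)
for n in("side","top"):
    im=capture(n);cv2.imwrite(f"pics/{n}0.png",im[:,:,::-1]);p=camera_params(n);print(n,p)
for n in("side","top"):
    for t in ["loose_mid","loose_lip","stock_mid","stock_lip","carton_mid","lane_stop","lane_top","turntable","peg","jar","mouse","bottle"]:
        print(n,t,[(np.round(d["xy"]).tolist(),round(d["score"],2)) for d in search_frame(n,t)])
E
```

```text
pics
{'time': 0.0, 'joint_positions': array([-1.39931262e+00,  1.81514566e-01,  1.60797535e+00, -2.08895732e-05,
        1.35377852e+00, -2.06295310e-01]), 'qd': array([ 0.0016829 , -0.00078802, -0.00040099, -0.00059451, -0.00043442,
       -0.00075791]), 'joint_torque': array([-3.33330745e-04, -4.33867764e+01, -3.41846502e+01,  7.02947122e-02,
        3.87466606e-02, -1.46681600e-04]), 'tcp_pos': array([ 0.2120213 , -0.5339609 ,  0.25684077]), 'ee_rot': array([ 0.58457473,  0.39764225,  0.58540828, -0.39679991]), 'contact_force': array([-0.05520549, -0.62395258, -0.19118659]), 'moment': array([-0.00903134, -0.01173666,  0.03463392]), 'opening': 0.08828148674814698}
side {'intrinsics': array([[471.16055322,   0.        , 320.09131526],
       [  0.        , 471.16055322, 193.09695303],
       [  0.        ,   0.        ,   1.        ]]), 'R': array([[-0.96407818, -0.26546646, -0.00898984],
       [-0.17185637,  0.64921157, -0.74093841],
       [ 0.20253061, -0.71277759, -0.67151281]]), 't': array([0.47611319, 0.20708755, 1.10835938])}
top {'intrinsics': array([[482.44401752,   0.    
[... 839 characters left out ...]
[307.0, 239.0], 0.61)]
side jar [([199.0, 258.0], 0.92)]
side mouse [([213.0, 217.0], 0.78)]
side bottle []
top loose_mid [([443.0, 222.0], 0.86), ([382.0, 220.0], 0.71), ([394.0, 279.0], 0.64), ([394.0, 146.0], 0.57)]
top loose_lip [([447.0, 225.0], 0.77), ([382.0, 218.0], 0.76), ([391.0, 282.0], 0.67), ([393.0, 148.0], 0.62)]
top stock_mid [([290.0, 194.0], 0.57)]
top stock_lip [([289.0, 191.0], 0.68)]
top carton_mid [([378.0, 202.0], 0.57)]
top lane_stop [([198.0, 208.0], 0.59)]
top lane_top [([196.0, 209.0], 0.83)]
top turntable [([303.0, 201.0], 0.96)]
top peg [([304.0, 204.0], 0.79)]
top jar [([240.0, 138.0], 0.66)]
top mouse [([286.0, 132.0], 0.75)]
top bottle [([340.0, 138.0], 0.75)]
```

```bash
python3 - <<'E'
import cv2
a=cv2.imread("pics/top0.png")[80:330,150:490];cv2.imwrite("pics/t1.png",cv2.resize(a,(800,588),interpolation=cv2.INTER_CUBIC))
a=cv2.imread("pics/side0.png")[60:370,130:540];cv2.imwrite("pics/s1.png",cv2.resize(a,(784,593),interpolation=cv2.INTER_CUBIC))
E
```

```text
(no output)
```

View pics/t1.png

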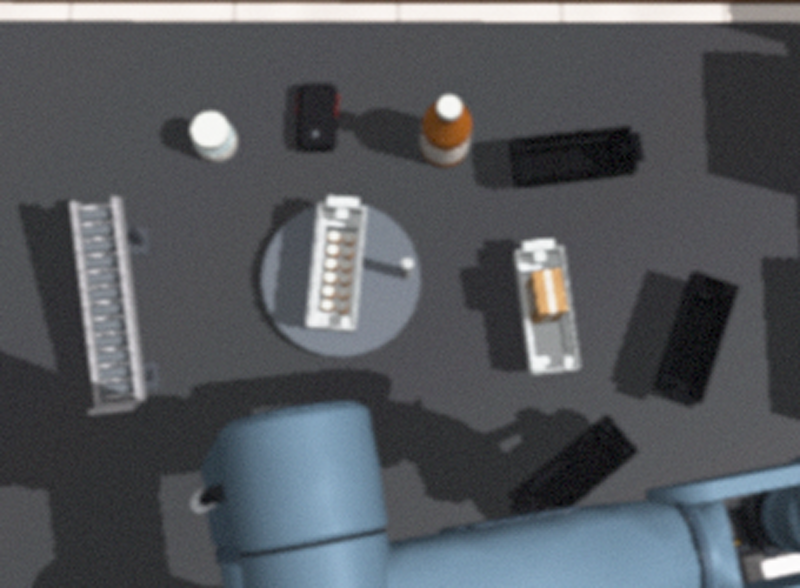

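View pics/s1.png

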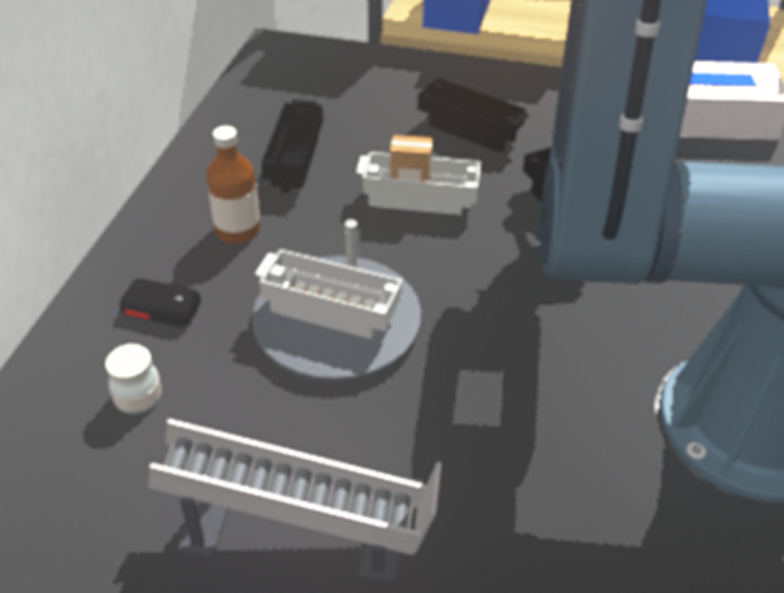

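The top view (crop scale 0.425, offset 150,80) shows the carton in the light grey loose tray at full pixel ≈(382,212). The stocked tray is on the disc at ≈(294,193), with the peg at ≈(323,193). The lane runs from ≈(191,167) down to its stop at ≈(200,253).

There are four candidates for the loose tray: (382,220) is light grey and holds the carton, while (443,222), (394,279) and (394,146) are black. Only the first fits the description, and the enlarged crop confirms it. Next I fit the poses by silhouette.

```bash
cat > h.py <<'E'
import numpy as np, cv2
from scipy.optimize import minimize, least_squares
from station import *
P={n:camera_params(n) for n in("side","top")}
def proj(n,X):
    p=P[n];c=np.asarray(X,float).reshape(-1,3)@p["R"].T+p["t"];u=c@p["intrinsics"].T;return u[:,:2]/u[:,2:]
def box(x0,x1,y0,y1,z0,z1): return np.array([[x,y,z] for x in(x0,x1) for y in(y0,y1) for z in(z0,z1)])
TRAY=[box(-.0875,.0875,-.033,.033,.03,.062),box(-.066,.066,-.026,.026,0,.03),box(.0875,.0995,-.022,.022,.057,.062)]
CARTON=[box(-.03,.03,-.02,.02,0,.105)]
def rot(a): return np.array([[np.cos(a),-np.sin(a),0],[np.sin(a),np.cos(a),0],[0,0,1]])
def render(n,parts,q,z):
    m=np.zeros((400,640),np.uint8)
    for b in parts:
        u=proj(n,b@rot(q[2]).T+[q[0],q[1],z])
        cv2.fillConvexPoly(m,np.round(cv2.convexHull(u.astype(np.float32))*16).astype(np.int32),1,cv2.LINE_8,4)
    return m>0
def fit(masks,parts,q0,z,ignore={}):
    def cost(q):
        c=0
        for n,m in masks.items():
            r=render(n,parts,q,z);k=~ignore[n] if n in ignore else np.ones_like(r)
            c+=1-(r&m&k).sum()/max(1,((r|m)&k).sum())
        return c
    s=np.array([[0,0,0],[.015,0,0],[0,.015,0],[0,0,.15]])
    best=q0
    for f in(1,.4):
        r=minimize(cost,best,method="Nelder-Mead",options=dict(initial_simplex=np.array(best)+s*f,xatol=1e-4,fatol=1e-5));best=r.x
    return best,r.fun
def back(n,uv,z):
    p=P[n];d=p["R"].T@np.linalg.solve(p["intrinsics"],[*uv,1]);o=-p["R"].T@p["t"];return o+d*(z-o[2])/d[2]
def region(n,t,near=None):
    L=regions_of(n,t)
    if near is not None: L=sorted(L,key=lambda d:np.hypot(*(np.array(d["xy"])-near)))
    return L[0]["mask"] if L else None
E
python3 - <<'E'
from h import *
for n in P: capture(n)
M={}
loc={"loose_mid":((345,140),(382,215)),"carton_mid":((345,140),(384,203)),"stock_mid":((302,212),(290,194)),"lane":((284,320),(197,208)),"peg":((313,185),(323,193)),"turntable":((305,236),(303,201)),"jar":((199,258),(240,138)),"bottle":((250,160),(340,138)),"mouse":((213,217),(286,132))}
for t,(s,tp) in loc.items():
    for n,a in(("side",s),("top",tp)):
        try: m=region(n,t,a)
        except Exception as e: print(t,e);m=None
        if m is not None:
            M[n+"_"+t]=m;ys,xs=np.nonzero(m);print(n,t,m.sum(),xs.min(),xs.max(),ys.min(),ys.max())
np.savez("m0.npz",**M)
for t,z in(("loose_mid",0),("stock_mid",.022)):
    ig={}
    if t=="loose_mid": ig={n:cv2.dilate(M[n+"_carton_mid"].astype(np.uint8),np.ones((3,3)))>0 for n in P if n+"_carton_mid" in M}
    mk={n:M[n+"_"+t] for n in P if n+"_"+t in M}
    c=back("top",loc[t][1],z+.05)
    for k in [["top"],["side"],["top","side"]]:
        print(t,k,*fit({a:mk[a] for a in k if a in mk},TRAY,[c[0],c[1],0],z,ig))
for n,uv,z in(("top",(150+406*.425,80+264*.425),.102),("side",(130+350*.523,60+224*.523),.102)): print("pegtop",back(n,uv,z))
E
```

```text
side loose_mid 1378 317 380 141 171
top loose_mid 829 368 395 182 238
side carton_mid 484 335 356 131 154
top carton_mid 327 373 389 194 217
side stock_mid 2243 265 339 192 235
top stock_mid 1201 280 304 163 221
side lane 6475 208 360 280 365
top lane 2086 180 217 164 255
side peg 2515 262 350 176 258
top peg 2373 261 327 168 231
side turntable 2457 263 349 176 259
top turntable 2278 261 327 167 231
side jar 807 186 214 241 276
top jar 277 232 249 128 147
side bottle 1201 239 265 127 187
top bottle 524 328 349 120 150
side mouse 796 193 234 206 230
top mouse 477 275 292 115 144
loose_mid ['top'] [ 0.49222654 -0.32047651  0.11241821] 0.08454106280193241
loose_mid ['side'] [ 0.4883772  -0.32366373  0.1256407 ] 0.09225352112676055
loose_mid ['top', 'side'] [ 0.49019433 -0.32166841  0.09650275] 0.18461813081728928
stock_mid ['top'] [ 0.54888698 -0.02465816 -0.10084419] 0.04435483870967738
stock_mid ['side'] [ 0.54714498 -0.0268538  -0.07524221] 0.0682579564489112
stock_mid ['top', 'side'] [ 0.54776582 -0.02547867 -0.08609285] 0.13217062617747555
pegtop [ 0.54655282 -0.1243482   0.102     ]
pegtop [ 0.54584898 -0.12260067  0.102     ]
```

```bash
python3 - <<'E'
from h import *
M=np.load("m0.npz")
# carton: mask minus hidden part by tray (side: only above rim)
mk={n:M[n+"_carton_mid"] for n in P}
print("carton top", *fit({"top":mk["top"]},CARTON,[.5,-.32,.1],.003))
UP=[box(-.03,.03,-.02,.02,.055,.105)]
for k in(["top"],["side"],["top","side"]): print("carton",k,*fit({a:mk[a] for a in k},UP,[.5,-.32,.1],.003))
# disc: circle r=.115, z=.022, plus peg & tray ignored
a=np.linspace(0,2*np.pi,60);D=[np.c_[.115*np.cos(a),.115*np.sin(a),0*a],]
ig={n:cv2.dilate(M[n+"_stock_mid"].astype(np.uint8),np.ones((3,3)))>0 for n in P}
md={n:(M[n+"_turntable"]|M[n+"_peg"]) for n in P}
ig["side"][:205]=True
for k in(["top"],["side"],["top","side"]): print("disc",k,*fit({b:md[b] for b in k},D,[.546,-.03,0],.022,ig))
# lane
Rl=np.array([[np.cos(.22),0,-np.sin(.22)],[0,1,0],[np.sin(.22),0,np.cos(.22)]])
mid=np.array([-.137,0,.059])
L=[box(0,.284,-.03,.03,-.008,.018)@Rl.T+mid, box(-.004,0,-.03,.03,-.008,.063)@Rl.T+mid]
ml={"top":M["top_lane"],"side":M["side_lane"]}
for k in(["top"],["side"],["top","side"]):
    q,f=fit({b:ml[b] for b in k},L,[.5,.19,.05],0);print("lane",k,q,f)
for t,z in(("jar",.035),("bottle",.09),("mouse",.015)):
    ys,xs=np.nonzero(M["top_"+t]);print(t,back("top",((xs.min()+xs.max())/2,(ys.min()+ys.max())/2),z))
im=cv2.imread("pics/top0.png")
for parts,q,z in((L,q,0),):
    for b in parts:
        u=proj("top",b@rot(q[2]).T+[q[0],q[1],z]); cv2.polylines(im,[np.round(cv2.convexHull(u.astype(np.float32))*16).astype(np.int32)],True,(0,255,0),1,cv2.LINE_AA,4)
im2=cv2.imread("pics/side0.png")
for b in L:
    u=proj("side",b@rot(q[2]).T+[q[0],q[1],0]); cv2.polylines(im2,[np.round(cv2.convexHull(u.astype(np.float32))*16).astype(np.int32)],True,(0,255,0),1,cv2.LINE_AA,4)
o=np.hstack([cv2.resize(im[150:270,160:260],(400,480),interpolation=cv2.INTER_CUBIC)[:480],cv2.resize(im2[260:380,190:380],(400,253),interpolation=cv2.INTER_CUBIC).copy() if 0 else cv2.copyMakeBorder(cv2.resize(im2[260:380,190:390],(400,240),interpolation=cv2.INTER_CUBIC),0,240,0,0,0)])
cv2.imwrite("pics/lane.png",o)
E
```

```text
carton top [ 0.50821016 -0.31850911  0.18997598] 0.16368286445012792
carton ['top'] [ 0.50710227 -0.31576472  0.1547879 ] 0.08479532163742687
carton ['side'] [ 0.50388712 -0.3186327   0.18685059] 0.018255578093306246
carton ['top', 'side'] [ 0.50382718 -0.3164567   0.18427705] 0.14628950584948486
disc ['top'] [ 0.54315513 -0.02719322  0.13752738] 0.03157894736842104
disc ['side'] [ 0.53892466 -0.02628223  0.05335229] 0.03378674857393593
disc ['top', 'side'] [ 0.54140597 -0.02705099  0.04820959] 0.09384881508982268
lane ['top'] [0.49802889 0.28765282 0.11332981] 0.1356553620531622
lane ['side'] [0.4951692  0.29003112 0.11289464] 0.24147217235188512
lane ['top', 'side'] [0.49473505 0.28747013 0.11477411] 0.3883113398538025
jar [0.75294563 0.15800886 0.035     ]
bottle [ 0.7441183 -0.1783613  0.09     ]
mouse [0.78869556 0.0112217  0.015     ]
```

View pics/lane.png

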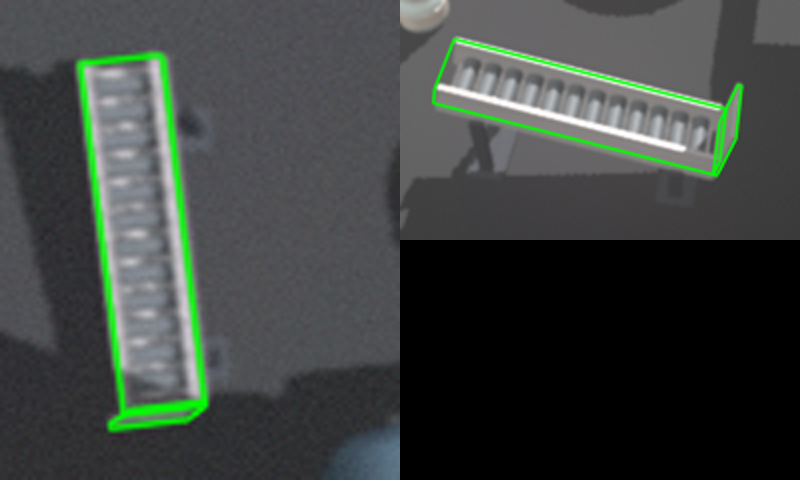

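```bash
cat >> h.py <<'E'
from scipy.spatial.transform import Rotation as Ro
def Rtool():
    w,x,y,z=sense()["ee_rot"];return Ro.from_quat([x,y,z,w]).as_matrix()
def down(phi,tilt=0,lane_yaw=0):
    z=np.array([np.cos(phi),np.sin(phi),0]);x=np.array([0,0,-1.])
    if tilt: x=-np.array([-np.sin(tilt)*np.cos(lane_yaw),-np.sin(tilt)*np.sin(lane_yaw),np.cos(tilt)])
    return np.c_[x,np.cross(z,x),z]
def delta(p,R):
    s=sense();C=Rtool()
    print("t",round(s["time"],2),"pos",s["tcp_pos"].round(4),"phi",np.degrees(np.arctan2(C[1,2],C[0,2])).round(2),"q",s["joint_positions"].round(2),"open",round(s["opening"],4),"F",s["contact_force"].round(1))
    print("rotvec deg",np.degrees(Ro.from_matrix(C.T@R).as_rotvec()).round(2)," shift in present axes",(C.T@(np.array(p)-s["tcp_pos"])).round(4)," shift in turned axes",(R.T@(np.array(p)-s["tcp_pos"])).round(4))
E
python3 - <<'E'
from h import *
for s in(1,-1): delta([.505,-.317,.20],down(.14+s*np.pi/2))
E
```

```text
t 2.3 pos [ 0.2121 -0.5345  0.2577] phi -68.36 q [-1.4   0.18  1.61 -0.    1.35 -0.21] open 0.0879 F [0.3 0.7 0.1]
rotvec deg [-166.38   -0.     -0.  ]  shift in present axes [ 0.0577  0.3525 -0.0941]  shift in turned axes [ 0.0577 -0.3204  0.1745]
t 2.3 pos [ 0.2121 -0.5345  0.2577] phi -68.36 q [-1.4   0.18  1.61 -0.    1.35 -0.21] open 0.0879 F [0.3 0.7 0.1]
rotvec deg [13.62 -0.    0.  ]  shift in present axes [ 0.0577  0.3525 -0.0941]  shift in turned axes [ 0.0577  0.3204 -0.1745]
```

Request:
jog_arm --plan "0 0 0 0 6.8 0 0;0 0 0 0 6.8 0 0;0 0.008 0.05 -0.027 0 0 0;0 0.008 0.05 -0.027 0 0 0;0 0.008 0.05 -0.027 0 0 0;0 0.008 0.05 -0.027 0 0 0;0 0.008 0.05 -0.027 0 0 0;0 0.008 0.05 -0.027 0 0 0;0 0.01 0.02 -0.0125 0 0 0;0 0 0 0 0 0 0"

```text
time: 3.55
tcp_pos: [0.5052, -0.3151, 0.1987]
ee_rot: [0.534, 0.463, 0.535, -0.463]
contact_force: [0.1, -0.5, 0.6]
opening: 0.0879
```

```bash
python3 - <<'E'
from h import *
delta([.505,-.317,.083],down(.14-np.pi/2))
E
```

```text
t 3.55 pos [ 0.5052 -0.3151  0.1987] phi -81.77 q [-0.76  0.28  1.61  0.    1.25  0.67] open 0.0879 F [ 0.1 -0.5  0.6]
rotvec deg [ 0.21 -0.09  0.06]  shift in present axes [ 0.1157 -0.0004  0.002 ]  shift in turned axes [ 0.1157 -0.0005  0.0019]
```

Request:
jog_arm --plan "0 0.05 0 0.002 0 0 0;0 0.04 0 0 0 0 0;0 0.0225 0 0 0 0 0;0 0 0 0 0 0 0;255 0 0 0 0 0 0;255 0 0 0 0 0 0;255 0 0 0 0 0 0;255 0 0 0 0 0 0;255 0 0 0 0 0 0"

```text
time: 4.68
tcp_pos: [0.5051, -0.3192, 0.0876]
ee_rot: [0.534, 0.464, 0.533, -0.464]
contact_force: [0.4, -0.9, 0.1]
opening: 0.0402
```

Request:
jog_arm --plan "255 -0.03 0 0 0 0 0;255 -0.05 0 0 0 0 0;255 -0.06 0 0 0 0 0;255 -0.06 0 0 0 0 0;255 0 0 0 0 0 0"

```text
time: 5.3
tcp_pos: [0.5068, -0.3205, 0.2933]
ee_rot: [0.538, 0.463, 0.53, -0.464]
contact_force: [-0.1, -0.6, -3.0]
opening: 0.0399
```

```bash
python3 - <<'E'
from h import *
a=.114;n=np.array([-np.sin(.22)*np.cos(a),-np.sin(.22)*np.sin(a),np.cos(.22)])
p=np.array([.496,.288,0])+rot(a)@np.array([.045,0,.0997])
T=p+.0846*n;print(T)
delta(T+np.array([0,0,.06]),down(a-np.pi/2,.22,a))
delta(T+np.array([0,0,.005]),down(a-np.pi/2,.22,a))
E
```

```text
[0.52236552 0.29101876 0.18226092]
t 5.3 pos [ 0.5068 -0.3205  0.2933] phi -81.94 q [-0.76  0.2   1.51  0.    1.42  0.67] open 0.0399 F [-0.1 -0.6 -3. ]
rotvec deg [ 1.57  0.3  12.22]  shift in present axes [ 0.0467  0.1008 -0.6037]  shift in turned axes [ 0.0684  0.0718 -0.6058]
t 5.3 pos [ 0.5068 -0.3205  0.2933] phi -81.94 q [-0.76  0.2   1.51  0.    1.42  0.67] open 0.0399 F [-0.1 -0.6 -3. ]
rotvec deg [ 1.57  0.3  12.22]  shift in present axes [ 0.1017  0.1004 -0.6042]  shift in turned axes [ 0.1221  0.0598 -0.6058]
```

Request:
jog_arm --plan "255 0 0.005 -0.03 0 0 0;255 0 0.01 -0.05 0 0 0;255 0 0.012 -0.06 0 0 0;255 0 0.012 -0.06 0 0 0;255 0 0.012 -0.06 0 0 0;255 0 0.012 -0.06 0 0 0;255 0 0.012 -0.06 0 0 0;255 0 0.012 -0.06 0 0 0;255 0 0.008 -0.05 0 0 0;255 0 0 -0.03 0 0 0"

```text
time: 6.55
tcp_pos: [0.5246, 0.2117, 0.2846]
ee_rot: [0.533, 0.462, 0.535, -0.464]
contact_force: [0.2, -1.3, -2.2]
opening: 0.0397
```

Request:
jog_arm --plan "255 0 0 -0.03 0 0 3;255 0 0 -0.025 0.8 0 4;255 0 0 0 0.8 0 5.2;255 0 0 0 0 0 0;255 0 0 0 0 0 0"

```text
time: 7.18
tcp_pos: [0.5181, 0.2634, 0.2861]
ee_rot: [0.573, 0.524, 0.476, -0.413]
contact_force: [0.7, 0.6, -2.5]
opening: 0.04
```

```bash
python3 - <<'E'
from h import *
a=.114
delta(np.array([.5224,.291,.1823+.04]),down(a-np.pi/2,.22,a))
E
```

```text
t 7.17 pos [0.5181 0.2634 0.2861] phi -83.55 q [ 0.28  0.05  1.71 -0.03  1.18  1.75] open 0.04 F [ 0.7  0.6 -2.5]
rotvec deg [-0.11 -0.16  0.59]  shift in present axes [ 0.0641 -0.0061 -0.0267]  shift in turned axes [ 0.0639 -0.0067 -0.0269]
```

Request:
jog_arm --plan "255 0.03 -0.004 -0.015 0 0 0.6;255 0.034 -0.0025 -0.012 0 0 0;255 0 0 0 0 0 0;255 0 0 0 0 0 0"

```text
time: 7.68
tcp_pos: [0.5236, 0.2913, 0.2242]
ee_rot: [0.576, 0.528, 0.472, -0.409]
contact_force: [0.8, 0.3, -2.1]
opening: 0.0401
```

```bash
python3 - <<'E'
from h import *
a=.114
delta(np.array([.5224,.291,.1823]),down(a-np.pi/2,.22,a))
A=capture("side");B=capture("top")
for n,im in(("side",A),("top",B)):
    m=region(n,"carton_mid",proj(n,[.53,.29,.18])[0])
    if m is None: print(n,"none");continue
    ys,xs=np.nonzero(m);print(n,m.sum(),xs.min(),xs.max(),ys.min(),ys.max(),"predicted centre",proj(n,[.5315,.292,.19-.0]),np.mean(xs),np.mean(ys))
o=np.hstack([cv2.resize(A[200:380,180:380],(400,360)),cv2.resize(B[140:280,150:305],(400,360))]);cv2.imwrite("pics/hover.png",o[:,:,::-1])
E
```

```text
t 7.67 pos [0.5236 0.2913 0.2242] phi -83.57 q [ 0.33  0.14  1.74 -0.05  1.04  1.81] open 0.0401 F [ 0.8  0.3 -2.1]
rotvec deg [-0.14 -0.17 -0.2 ]  shift in present axes [ 0.0406 -0.0105  0.0003]  shift in turned axes [ 0.0406 -0.0104  0.0002]
side 189 238 267 293 305 predicted centre [[258.26160135 281.16324643]] 251.6931216931217 299.36507936507934
top none
```

View pics/hover.png

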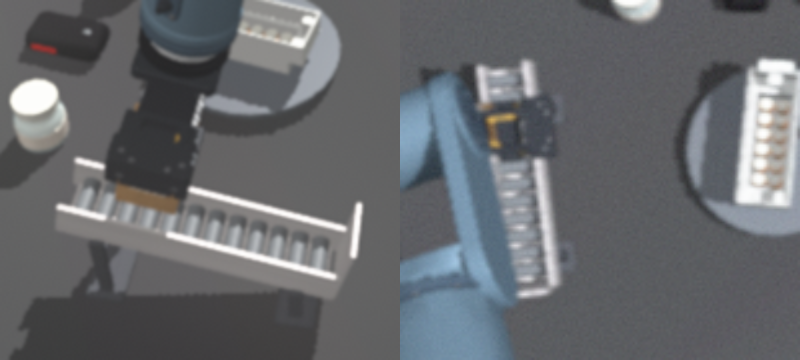

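The hover views show the carton in the jaws over the upper lane at side pixel ≈(252,299), aligned with the guides and their slope. I'll lower it.

Request:
jog_arm --plan "255 0.018 -0.005 0 0 0 0;255 0.012 -0.004 0 0 0 0;255 0.005 -0.0015 0 0 0 0;255 0 0 0 0 0 0;255 0 0 0 0 0 0"

```text
time: 8.5
tcp_pos: [0.5208, 0.2917, 0.1877]
ee_rot: [0.576, 0.528, 0.472, -0.408]
contact_force: [0.1, -0.3, -2.7]
opening: 0.0403
```

Request:
jog_arm --plan "255 0.0025 0 0 0 0 0;255 0.0015 0 0 0 0 0;255 0 0 0 0 0 0"

```text
time: 8.88
tcp_pos: [0.5212, 0.2916, 0.1829]
ee_rot: [0.576, 0.528, 0.472, -0.409]
contact_force: [0.5, 0.8, -2.0]
opening: 0.0396
```

Predicted contact is about 1 mm below, so I'll let go here.

Request:
jog_arm --plan "0 0 0 0 0 0 0;0 0 0 0 0 0 0;0 0 0 0 0 0 0;0 0 0 0 0 0 0;0 0 0 0 0 0 0;0 0 0 0 0 0 0;0 0 0 0 0 0 0;0 0 0 0 0 0 0;0 0 0 0 0 0 0;0 0 0 0 0 0 0"

```text
time: 10.12
tcp_pos: [0.5212, 0.2916, 0.1831]
ee_rot: [0.576, 0.528, 0.472, -0.409]
contact_force: [0.5, -0.5, -0.7]
opening: 0.0878
```

```bash
python3 - <<'E'
from h import *
A=capture("side")
a=.114;c=np.array([.496,.288,0])+rot(a)@np.array([-.119,0,.117]);print("predict",c,proj("side",c))
m=region("side","carton_mid",proj("side",c)[0])
if m is not None: ys,xs=np.nonzero(m);print(m.sum(),xs.mean(),ys.mean())
cv2.imwrite("pics/rel.png",cv2.resize(A[180:380,180:400],(660,600))[:,:,::-1])
E
```

```text
predict [0.37777242 0.27446336 0.117     ] [[339.75082063 313.98724935]]
1532 341.71409921671017 312.44386422976504
```

View pics/rel.png

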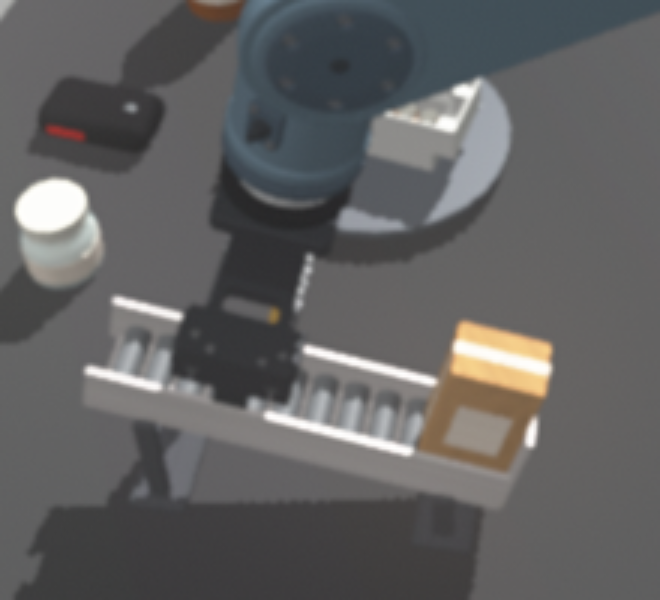

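The carton now stands against the stop at side pixel (341.7,312.4); the predicted position was (339.8,314.0). Next I retreat, level the tool, and turn it for the peg.

Request:
jog_arm --plan "0 -0.05 0 0 0 0 0;0 -0.06 0 0 0 0 0;0 0 0 0 0 0 -6.1;0 0 0 0 0 0 -6.1;0 0 0 0.05 -10 0 0;0 0 0.008 0.058 -10 0 0;0 0 0.02 0.055 -10 0 0;0 0 0.03 0.05 -10 0 0;0 0 0.04 0.042 -10 0 0;0 0 0 0 0 0 0"

```text
time: 11.48
tcp_pos: [0.6827, 0.1219, 0.2876]
ee_rot: [0.678, 0.208, 0.675, -0.203]
contact_force: [-0.9, -0.6, 0.2]
opening: 0.0879
```

Request:
jog_arm --plan "150 0 0 0 -10 0 0;150 0 0 0 -10 0 0;150 0 0 0 -10 0 0;150 0 0 0 -10 0 0;150 0 0 0 -8.5 0 0;150 0 0 0 0 0 0"

```text
time: 12.22
tcp_pos: [0.6796, 0.1238, 0.2919]
ee_rot: [0.705, -0.089, 0.698, 0.092]
contact_force: [0.1, -0.5, 0.1]
opening: 0.0361
```

```bash
python3 - <<'E'
from h import *
delta([.546,-.123,.16],down(np.radians(15)))
E
```

```text
t 12.22 pos [0.6796 0.1238 0.2919] phi 14.69 q [ 0.01  0.41  1.26  0.    1.47 -0.25] open 0.0361 F [ 0.1 -0.5  0.1]
rotvec deg [-0.31  0.63 -0.11]  shift in present axes [ 0.1294 -0.2051 -0.1933]  shift in turned axes [ 0.1319 -0.2038 -0.1929]
```

Request:
jog_arm --plan "150 0 -0.041 -0.039 0 0.6 0;150 0 -0.041 -0.039 0 0 0;150 0 -0.041 -0.039 0 0 0;150 0 -0.041 -0.039 0 0 0;150 0 -0.04 -0.037 0 0 0;150 0.06 0 0 0 0 0;150 0.06 0 0 0 0 0;150 0.01 0 0 0 0 0;150 0 0 0 0 0 0"

```text
time: 13.35
tcp_pos: [0.5463, -0.1228, 0.1615]
ee_rot: [0.701, -0.09, 0.701, 0.091]
contact_force: [0.5, 0.1, 1.2]
opening: 0.0365
```

```bash
python3 - <<'E'
from h import *
delta([.546,-.123,.085],down(np.radians(15)))
E
```

```text
t 13.35 pos [ 0.5463 -0.1228  0.1615] phi 14.73 q [-0.43  0.25  1.73  0.    1.16 -0.69] open 0.0365 F [0.5 0.1 1.2]
rotvec deg [-0.27  0.04 -0.1 ]  shift in present axes [ 0.0765 -0.0002 -0.0004]  shift in turned axes [ 0.0765 -0.0001 -0.0003]
```

Request:
jog_arm --plan "150 0.035 0 0 0 0 0;150 0.03 0 0 0 0 0;150 0.0115 0 0 0 0 0;150 0 0 0 0 0 0"

```text
time: 13.85
tcp_pos: [0.5469, -0.123, 0.0854]
ee_rot: [0.702, -0.091, 0.701, 0.091]
contact_force: [0.0, -0.7, -0.4]
opening: 0.0364
```

Request:
jog_arm --plan "150 0 0.0017 -0.006 3.7 0 0;150 0 0.0034 -0.012 7.5 0 0;150 0 0.0034 -0.012 7.5 0 0;150 0 0.0034 -0.012 7.5 0 0;150 0 0.0034 -0.012 7.5 0 0"

```text
time: 14.48
tcp_pos: [0.494, -0.1099, 0.0867]
ee_rot: [0.699, 0.118, 0.696, -0.118]
contact_force: [0.5, 0.9, 0.9]
opening: 0.0364
```

```bash
python3 - <<'E'
from h import *
s=sense()["tcp_pos"];C=np.array([.541,-.027]);d=s[:2]-C;print(np.hypot(*d),np.degrees(np.arctan2(d[1],d[0])))
delta([.5,0,.085],down(0))
im=capture("side");cv2.imwrite("pics/push.png",cv2.resize(im[130:290,200:400],(750,600))[:,:,::-1])
E
```

```text
0.09532047984894047 -119.55106788075706
t 14.47 pos [ 0.494  -0.1099  0.0867] phi -19.17 q [-0.45  0.26  1.91  0.    0.97 -0.12] open 0.0364 F [0.5 0.9 0.9]
rotvec deg [-19.17   0.26  -0.04]  shift in present axes [ 0.0017  0.1058 -0.0304]  shift in turned axes [0.0017 0.1099 0.006 ]
```

View pics/push.png

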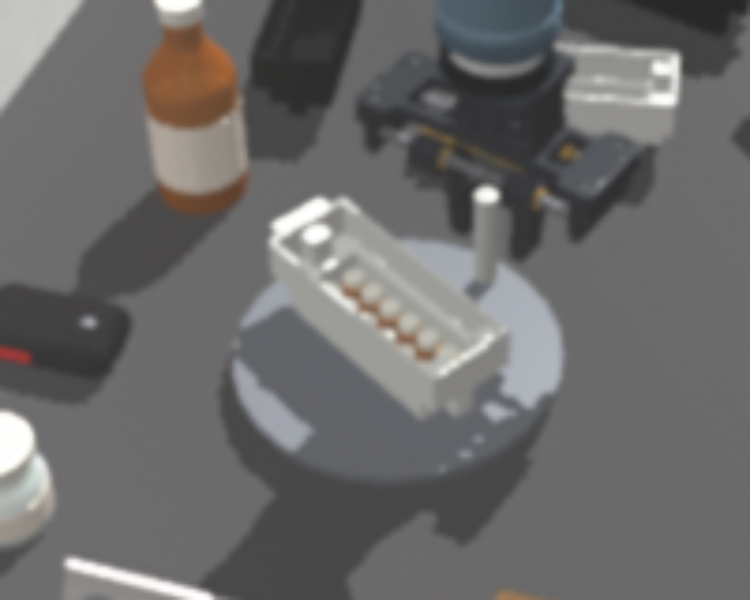

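The peg at crop (487,230) sits between the fingers, and the disc and tray are turning with it. I'll carry on round.

Request:
jog_arm --plan "150 0 0.0034 -0.012 7.5 0 0;150 0 0.0034 -0.012 7.5 0 0;150 0 0.0034 -0.012 7.5 0 0;150 0 0.0034 -0.012 7.5 0 0;150 0 0.0034 -0.012 7.5 0 0;150 0 0.0034 -0.012 7.5 0 0;150 0 0.0034 -0.012 7.5 0 0;150 0 0.0034 -0.012 7.5 0 0;150 0 0.0034 -0.012 7.5 0 0;150 0 0.0034 -0.012 7.5 0 0"

```text
time: 15.78
tcp_pos: [0.4519, -0.0015, 0.0864]
ee_rot: [0.483, 0.519, 0.481, -0.516]
contact_force: [0.9, -1.1, -0.6]
opening: 0.0363
```

```bash
python3 - <<'E'
from h import *
s=sense()["tcp_pos"];C=np.array([.541,-.027]);d=s[:2]-C;print(np.hypot(*d),np.degrees(np.arctan2(d[1],d[0])))
a=np.radians(-187);p=C+.095*np.array([np.cos(a),np.sin(a)])
delta([.541,.068,.085],down(np.radians(-169)))
E
```

```text
0.09270769231662827 164.00346064999988
t 15.78 pos [ 0.4519 -0.0015  0.0864] phi -94.03 q [-0.27  0.15  2.04  0.    0.95  1.37] open 0.0363 F [ 0.9 -1.1 -0.6]
rotvec deg [74.97 -0.2  -0.18]  shift in present axes [ 0.0019  0.084  -0.0755]  shift in turned axes [ 0.0014 -0.0512 -0.1007]
```

Request:
jog_arm --plan "150 0 0.003 -0.012 7.5 0 0;150 0 0.003 -0.012 7.5 0 0;150 0 0.003 -0.012 7.5 0 0;150 0 0.0034 -0.012 7.5 0 0;150 0 0.0034 -0.012 7.5 0 0;150 0 0.0034 -0.012 7.5 0 0;150 0 0.0034 -0.012 7.5 0 0;150 0 0.0034 -0.012 7.5 0 0;150 0 0.0034 -0.012 7.5 0 0"

```text
time: 16.9
tcp_pos: [0.531, 0.0677, 0.0863]
ee_rot: [0.113, 0.699, 0.114, -0.697]
contact_force: [-0.2, -0.6, 0.1]
opening: 0.0362
```

Request:
jog_arm --plan "150 0 0.0014 -0.005 3 0 0;150 0 0.0008 -0.003 2 0 0;150 0 0 0 0 0 0;150 0 0 0 0 0 0;150 0 0 0.001 0 0 0;150 0 0 0.001 0 0 0;150 0 0 0 0 0 0;150 -0.04 0 0 0 0 0;150 -0.06 0 0 0 0 0;150 -0.06 0 0 0 0 0"

```text
time: 18.15
tcp_pos: [0.5352, 0.0671, 0.2458]
ee_rot: [-0.083, -0.702, -0.084, 0.702]
contact_force: [0.8, 0.1, -0.3]
opening: 0.0364
```

```bash
python3 - <<'E'
from h import *
delta([.490,-.321,.20],down(.105-np.pi/2))
E
```

```text
t 18.15 pos [0.5352 0.0671 0.2458] phi -166.41 q [-0.1   0.11  1.71  0.    1.32  2.81] open 0.0364 F [ 0.8  0.1 -0.3]
rotvec deg [-8.242e+01 -7.000e-02  1.300e-01]  shift in present axes [0.045  0.3667 0.1352]  shift in turned axes [ 0.0458 -0.0857  0.3813]
```

Request:
jog_arm --plan "0 0 0 0 -9 0 0;0 0 0 0 -9.2 0 0;0 0 0 0 -9.2 0 0;0 0 0 0 -9.2 0 0;0 0 0 0 -9.2 0 0;0 0 0 0 -9.2 0 0;0 0 0 0 -9.2 0 0;0 0 0 0 -9.2 0 0;0 0 0 0 -9.2 0 0;0 0 0 0 0 0 0"

```text
time: 19.4
tcp_pos: [0.5356, 0.0671, 0.2443]
ee_rot: [0.525, 0.473, 0.527, -0.472]
contact_force: [-0.4, -0.2, -0.2]
opening: 0.0881
```

Request:
jog_arm --plan "0 0 -0.014 0.06 0 0 0;0 0 -0.014 0.06 0 0 0;0 0 -0.014 0.06 0 0 0;0 0 -0.014 0.06 0 0 0;0 0 -0.014 0.06 0 0 0;0 0 -0.014 0.06 0 0 0;0 0 0 0.02 0 0 0;0 0 0 0 0 0 0"

```text
time: 20.4
tcp_pos: [0.493, -0.3203, 0.2432]
ee_rot: [0.525, 0.474, 0.526, -0.473]
contact_force: [0.1, 0.2, 1.5]
opening: 0.0882
```

```bash
python3 - <<'E'
from h import *
A=capture("side");B=capture("top")
q=[.490,-.321,.105]
M={}
for t,X in(("loose_mid",[.49,-.321,.05]),("stock_mid",[.536,-.03,.07])):
    for n in P:
        m=region(n,t,proj(n,X)[0])
        if m is not None: M[n,t]=m;print(n,t,m.sum(),proj(n,X)[0].round(),np.argwhere(m).mean(0)[::-1].round())
for k in(["top"],["side"],["top","side"]):
    mk={n:M[n,"stock_mid"] for n in k if (n,"stock_mid") in M}
    if mk: print("stock",k,*fit(mk,TRAY,[.536,-.03,np.pi-.09],.022))
    mk={n:M[n,"loose_mid"] for n in k if (n,"loose_mid") in M}
    if mk: print("loose",k,*fit(mk,TRAY,q,0))
delta([.490,-.321,.1],down(.105-np.pi/2))
cv2.imwrite("pics/after.png",np.hstack([cv2.resize(A[80:280,230:430],(400,400)),cv2.resize(B[120:280,250:410],(400,400))])[:,:,::-1])
E
```

```text
side loose_mid 1670 [350. 152.] [349. 156.]
top loose_mid 205 [381. 212.] [384. 213.]
side stock_mid 2208 [307. 210.] [308. 212.]
top stock_mid 1148 [294. 197.] [295. 198.]
stock ['top'] [ 0.53783832 -0.03374396  3.13766484] 0.04267782426778244
loose ['top'] [ 0.4960461  -0.31889287  0.09386091] 0.8344103392568659
stock ['side'] [ 0.53544932 -0.03417248  3.08973215] 0.07239627434377649
loose ['side'] [ 0.48755375 -0.3200177   0.12222871] 0.06228571428571428
stock ['top', 'side'] [ 0.5371687  -0.03379181  3.13648777] 0.12457069784435515
loose ['top', 'side'] [ 0.48783822 -0.31995891  0.11489362] 0.8997067201104113
t 20.7 pos [ 0.4937 -0.3181  0.2438] phi -83.7 q [-0.78  0.22  1.59  0.    1.33  0.69] open 0.0884 F [-0.1  0.1  0.2]
rotvec deg [ 0.28 -0.12 -0.01]  shift in present axes [ 0.1438 -0.004   0.0028]  shift in turned axes [ 0.1438 -0.0039  0.0025]
```

View pics/after.png

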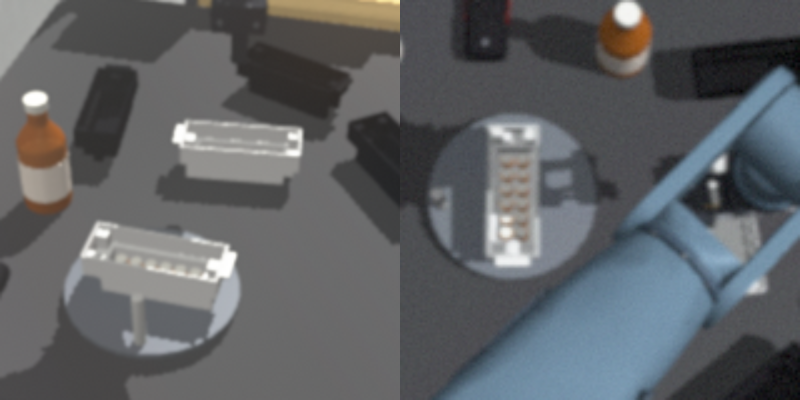

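Both trays are in view. The stocked tray is turned, with its lip toward the robot, at top crop (512,255). The peg is on the +y side, at side crop (138,320), and the loose tray hasn't moved. Now I grip the loose tray.

Request:
jog_arm --plan "0 0 -0.0045 0.002 0 0 0;0 0.06 0 0 0 0 0;0 0.06 0 0 0 0 0;0 0.04 0 0 0 0 0;0 0.02 0 0 0 0 0;0 0.0135 0 0 0 0 0;0 0 0 0 0 0 0"

```text
time: 21.58
tcp_pos: [0.4891, -0.322, 0.0503]
ee_rot: [0.526, 0.473, 0.527, -0.472]
contact_force: [0.0, 0.4, 0.2]
opening: 0.0882
```

```bash
python3 - <<'E'
from h import *
delta([.489,-.3205,.05],down(.112-np.pi/2))
E
```

```text
t 21.57 pos [ 0.4891 -0.322   0.0503] phi -83.8 q [-0.79  0.47  1.7   0.    0.97  0.68] open 0.0882 F [0.  0.4 0.2]
rotvec deg [-0.22 -0.11 -0.01]  shift in present axes [ 0.0003  0.0001 -0.0015]  shift in turned axes [ 0.0003  0.0001 -0.0015]
```

Request:
jog_arm --plan "255 0 0 0 0 0 0;255 0 0 0 0 0 0;255 0 0 0 0 0 0;255 0 0 0 0 0 0;255 0 0 0 0 0 0;255 -0.01 0 0 0 0 0;255 -0.03 0 0 0 0 0;255 -0.05 0 0 0 0 0;255 -0.06 0 0 0 0 0;255 0 0 0 0 0 0"

```text
time: 22.82
tcp_pos: [0.4912, -0.3242, 0.2062]
ee_rot: [0.529, 0.473, 0.523, -0.472]
contact_force: [-0.3, 0.5, -2.6]
opening: 0.0657
```

```bash
python3 - <<'E'
from h import *
s=sense();zb=s["tcp_pos"][2]-.05
delta([.537,-.0338,.20],down(-.015-np.pi/2))
capture("side");m=region("side","loose_mid",proj("side",s["tcp_pos"])[0])
print(*fit({"side":m},TRAY,[s["tcp_pos"][0],s["tcp_pos"][1],.11],zb))
E
```

```text
t 22.82 pos [ 0.4912 -0.3242  0.2062] phi -83.8 q [-0.79  0.25  1.63  0.    1.25  0.68] open 0.0657 F [-0.3  0.5 -2.6]
rotvec deg [ 7.06  0.32 -0.41]  shift in present axes [ 0.005   0.0768 -0.2838]  shift in turned axes [ 0.0062  0.0414 -0.291 ]
[ 0.49010729 -0.31928728  0.11140123] 0.29172857850420997
```

Request:
jog_arm --plan "255 0 0 0 3.5 0 0;255 0 0 0 3.6 0 0;255 0 0.005 -0.03 0 0 0;255 0 0.008 -0.05 0 0 0;255 0 0.008 -0.055 0 0 0;255 0 0.008 -0.055 0 0 0;255 0 0.008 -0.05 0 0 0;255 0 0.004 -0.03 0 0 0;255 0 0 -0.02 0 0 0;255 0 0 0 0 0 0"

```text
time: 24.18
tcp_pos: [0.5335, -0.0317, 0.1992]
ee_rot: [-0.495, -0.503, -0.498, 0.504]
contact_force: [0.9, -0.8, -1.6]
opening: 0.066
```

Request:
jog_arm --plan "255 0 0 0 0 0 0;255 0 0 0 0 0 0"

```text
time: 24.42
tcp_pos: [0.5344, -0.0339, 0.2005]
ee_rot: [0.495, 0.505, 0.496, -0.504]
contact_force: [0.1, -0.4, -2.2]
opening: 0.0656
```

```bash
python3 - <<'E'
from h import *
s=sense();delta([.537,-.0345,.14],down(-.015-np.pi/2))
A=capture("side");B=capture("top")
for n in P:
    m=region(n,"loose_mid",proj(n,s["tcp_pos"])[0])
    if m is not None: print(n,m.sum(),*fit({n:m},TRAY,[s["tcp_pos"][0],s["tcp_pos"][1],0],s["tcp_pos"][2]-.05))
    m=region(n,"stock_mid",proj(n,[.537,-.034,.06])[0])
    if m is not None: print(n,"stock",m.sum(),*fit({n:m},TRAY,[.537,-.034,3.12],.022))
cv2.imwrite("pics/ab.png",np.hstack([cv2.resize(A[130:270,240:380],(400,400)),cv2.resize(B[130:260,230:360],(400,400))])[:,:,::-1])
E
```

```text
t 24.43 pos [ 0.5344 -0.0339  0.2005] phi -90.99 q [-0.29  0.15  1.76  0.    1.23  1.3 ] open 0.0656 F [ 0.1 -0.4 -2.2]
rotvec deg [-0.13 -0.11  0.02]  shift in present axes [0.0605 0.0026 0.0006]  shift in turned axes [0.0605 0.0026 0.0005]
side 1811 [ 0.53327667 -0.02937259 -0.00177247] 0.3583003240907454
side stock 2296 [ 0.53568808 -0.0347735   3.12075919] 0.04787904241915164
top 221 [ 0.53118958 -0.03049306  0.00588858] 0.8440366972477065
top stock 52 [ 0.52546365 -0.02965732  3.2881196 ] 0.9563392107472712
```

View pics/ab.png

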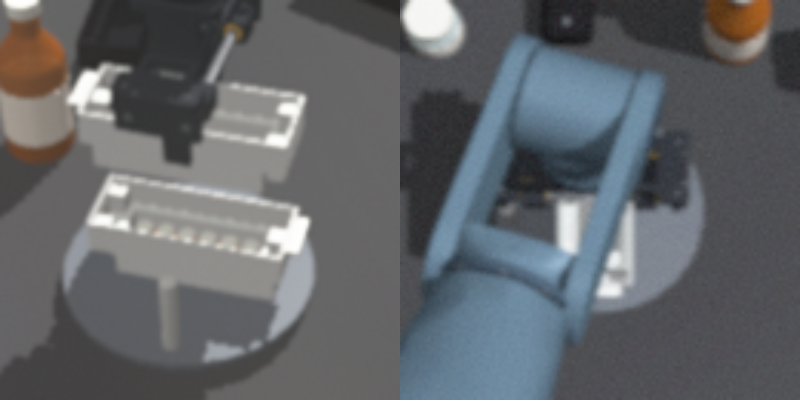

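The side view shows the held tray above the stocked one with the lips at opposite ends: held lip at crop (85,95), stocked lip at (300,230). I'll compare the two poses in this view with the dark gripper pixels left out.

```bash
python3 - <<'E'
from h import *
s=sense();tp=s["tcp_pos"]
A=capture("side")
m=region("side","loose_mid",proj("side",tp)[0])
ms=region("side","stock_mid",proj("side",[.537,-.034,.06])[0])
dark=cv2.dilate((A.max(2)<85).astype(np.uint8),np.ones((3,3)))>0
r=render("side",TRAY,[tp[0],tp[1],0],tp[2]-.05)
hull=cv2.convexHull(np.argwhere(dark&r)[:,::-1].astype(np.int32)) if (dark&r).any() else None
ig=np.zeros_like(m)
g=np.zeros(m.shape,np.uint8);cv2.fillConvexPoly(g,hull,1);ig=cv2.dilate(g,np.ones((3,3)))>0
print((ig&r).sum(),r.sum(),m.sum())
for dz in(-.003,0,.003): print(dz,*fit({"side":m},TRAY,[tp[0],tp[1],0],tp[2]-.05+dz,{"side":ig}))
print(*fit({"side":ms},TRAY,[.537,-.034,3.12],.022,{"side":m}))
print("tcp",tp)
E
```

```text
1310 2737 1834
-0.003 [ 0.53583556 -0.0333867  -0.00643743] 0.07456724367509981
0 [ 0.53395229 -0.03083833 -0.00426795] 0.07692307692307687
0.003 [ 0.53461134 -0.02645008 -0.0195255 ] 0.08409986859395535
[ 0.53518825 -0.03430036  3.12224631] 0.05532094594594594
tcp [ 0.53450321 -0.03316361  0.20074284]
```

Request:
jog_arm --plan "255 0 0.001 0.0022 0 0 0;255 0.03 0 0 0 0 0;255 0.02 0 0 0 0 0;255 0.01 0 0 0 0 0;255 0.005 0 0 0 0 0;255 0 0 0 0 0 0;255 0 0 0 0 0 0"

```text
time: 25.75
tcp_pos: [0.536, -0.035, 0.1365]
ee_rot: [0.496, 0.505, 0.496, -0.503]
contact_force: [-0.0, -0.9, -1.7]
opening: 0.0657
```

```bash
python3 - <<'E'
from h import *
delta([.5355,-.036,.128],down(-.018-np.pi/2))
E
```

```text
t 25.75 pos [ 0.536  -0.035   0.1365] phi -90.91 q [-0.29  0.24  1.8   0.    1.1   1.3 ] open 0.0657 F [-0.  -0.9 -1.7]
rotvec deg [ 0.13 -0.1  -0.07]  shift in present axes [ 0.0085 -0.0005  0.001 ]  shift in turned axes [ 0.0085 -0.0005  0.001 ]
```

Request:
jog_arm --plan "255 0.002 0 0.0005 0 0 0;255 0.002 0 0 0 0 0;255 0.002 0 0 0 0 0;255 0.0015 0 0 0 0 0;255 0 0 0 0 0 0;255 0 0 0 0 0 0"

```text
time: 26.5
tcp_pos: [0.5355, -0.0354, 0.1293]
ee_rot: [0.496, 0.504, 0.497, -0.504]
contact_force: [-5.1, 0.4, 8.3]
opening: 0.0661
```

Request:
jog_arm --plan "255 0 -0.001 0 0 0 0;255 0 -0.001 0 0 0 0;255 0 0 0 0 0 0;255 0 0 0 0 0 0"

```text
time: 27.0
tcp_pos: [0.5349, -0.0356, 0.1293]
ee_rot: [0.496, 0.505, 0.496, -0.503]
contact_force: [4.1, 2.1, 5.0]
opening: 0.0659
```

```bash
python3 - <<'E'
from h import *
s=sense();print(s["contact_force"].round(1),s["moment"].round(2));delta([.5355,-.036,.128],down(-.018-np.pi/2))
A=capture("side");cv2.imwrite("pics/set.png",cv2.resize(A[140:260,240:380],(700,600),interpolation=cv2.INTER_CUBIC)[:,:,::-1])
E
```

```text
[4.1 2.1 5. ] [ 0.28 -0.53 -0.02]
t 27.0 pos [ 0.5349 -0.0356  0.1293] phi -90.91 q [-0.29  0.25  1.81  0.    1.08  1.3 ] open 0.0659 F [4.1 2.1 5. ]
rotvec deg [ 0.12 -0.09 -0.19]  shift in present axes [0.0013 0.0006 0.0004]  shift in turned axes [0.0013 0.0006 0.0004]
```

View pics/set.png

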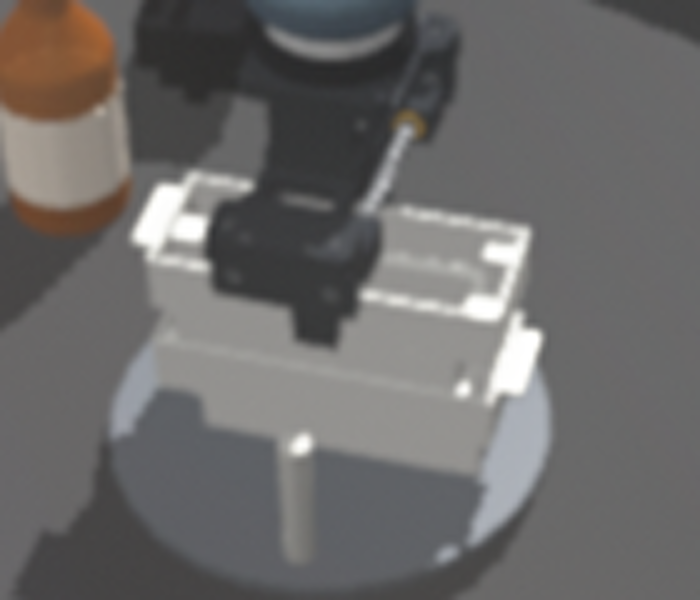

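The trays look level and square, stacked lip-opposite with the rim gap at crop y≈345–390. I'll let go and rise.

Request:
jog_arm --plan "255 -0.0005 0.0005 0 0 0 0;0 0 0 0 0 0 0;0 0 0 0 0 0 0;0 0 0 0 0 0 0;0 0 0 0 0 0 0;0 -0.03 0 0 0 0 0;0 -0.05 0 0 0 0 0;0 -0.06 0 0 0 0 0;0 -0.06 0 0 0 0 0;0 0 0 0 0 0 0"

```text
time: 28.3
tcp_pos: [0.5363, -0.0364, 0.3347]
ee_rot: [0.499, 0.506, 0.493, -0.502]
contact_force: [0.0, -1.1, -0.9]
opening: 0.0881
```

Request:
jog_arm --plan "0 0 0 0.03 0 0 0;0 0 0 0.06 0 0 0;0 0 0 0.06 0 0 0;0 0 0 0.06 0 0 0;0 0 0 0.06 0 0 0;0 0 0 0.05 0 0 0;0 0 0 0 0 0 0;0 0 0 0 0 0 0"

```text
time: 29.3
tcp_pos: [0.5285, -0.355, 0.3265]
ee_rot: [0.494, 0.505, 0.497, -0.503]
contact_force: [-0.3, -0.2, 0.2]
opening: 0.0882
```

```bash
python3 - <<'E'
from h import *
A=capture("side");B=capture("top");s=sense();print(s["time"],s["tcp_pos"].round(3))
for n in P:
    S=sorted(regions_of(n,"loose_mid"),key=lambda d:np.hypot(*(np.array(d["xy"])-proj(n,[.535,-.035,.11])[0])))
    m=S[0]["mask"]; print(n,S[0]["xy"],m.sum())
    for zz in(.055,.078,.084): print(zz,*fit({n:m},TRAY,[.535,-.035,0],zz))
    st=region(n,"stock_mid",proj(n,[.537,-.034,.05])[0])
    if st is not None and n=="side": print("stock",*fit({n:st},TRAY,[.536,-.034,3.12],.022,{n:m}))
    c=region(n,"carton_mid",proj(n,[.378,.274,.117])[0])
    if c is not None: print("carton",np.argwhere(c).mean(0)[::-1],proj(n,[.378,.274,.117]))
cv2.imwrite("pics/end.png",np.hstack([cv2.resize(A[140:340,210:390],(400,444)),cv2.resize(B[120:270,180:315],(400,444))])[:,:,::-1])
E
```

```text
29.4 [ 0.529 -0.354  0.328]
side [306.7, 196.7] 2417
0.055 [ 0.54201375 -0.05778687  0.00776369] 0.04270028466856446
0.078 [ 0.53477516 -0.03433084 -0.02247051] 0.06284367635506682
0.084 [ 0.53295479 -0.02616322 -0.00210386] 0.07454615681730403
stock [ 0.53571367 -0.0355159   3.12899501] 0.06876553438276722
carton [342.01801201 312.70046698] [[339.69284842 313.76150743]]
top [293.5, 195.1] 1237
0.055 [ 0.54104573 -0.03192838  0.00258291] 0.012861736334405127
0.078 [ 0.53539935 -0.03289262  0.00291733] 0.03585346843335935
0.084 [ 0.53374393 -0.03193266  0.00688596] 0.04559505409582687
carton [194.11299435 242.07627119] [[196.22149011 243.80326761]]
```

View pics/end.png

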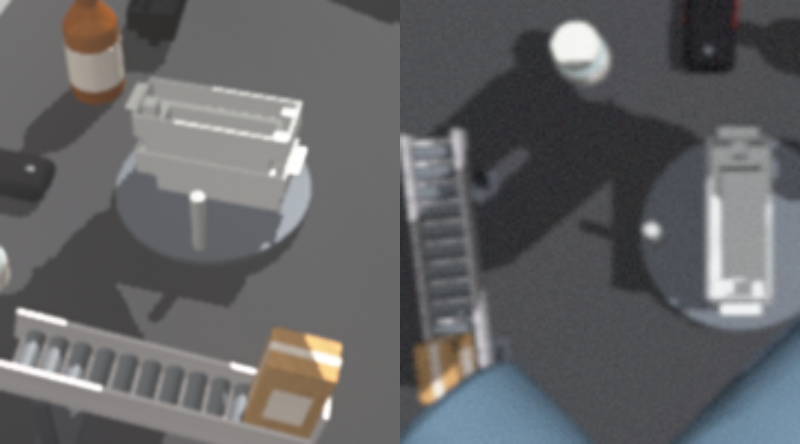

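```bash
python3 -c "
from station import *
print(hand_in())"
```

```text
the job is handed in; nothing more can be done
None
```

The job is done and handed in at about 29 s of the 72 s allowed. No verdict was reported, so what follows comes from my own last camera checks.

- **Carton:** I set it on the upper half of the lane and it slid down to the stop. It stands upright there, within about 3 px of the predicted spot in both views.
- **Turntable:** I pushed the peg clockwise until the stocked tray had turned about 175°. It stayed on the disc, roughly 9 mm from the axis.
- **Stack:** The emptied tray rests on the stocked tray with the lips at opposite ends.
    - **Height:** The two cameras agree to about 1.5 mm only if it stands on the ledges 56 mm up. Nested at 33 mm, they would disagree by 26 mm.
    - **Alignment:** It is about 1 mm off lengthwise, 1–3 mm sideways and within about 0.02 rad.
- **Bystanders and arm:** The arm was never steered near the bottle, jar or mouse. They look unmoved in the pictures, but I didn't measure them again. The arm ended clear of everything.

**Checks that disagreed:**
- The two cameras differed from each other, and from the robot, by 2–3 mm. I allowed for this before stacking.
- The final mask fits alone scored slightly better at the nested height, probably because the masks took in part of the lower tray. I trusted the two-camera agreement and the contact height felt when setting down (1.3 mm above nominal).
- Contact showed about 5 N of sideways force, so I shifted the tray back slightly before letting go.

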